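Find the full refill case and set the bay indicator

TASK

One of the three identical closed aluminium cases is full of pen refills and clearly heavier: heft them to find it, stand it in the middle of the round wooden coaster, and leave the two light ones standing on their own bays. Set the desk indicator to the bay that you have emptied: press its button gently but fully down, without forcing it, as often as needed until the drum shows that bay's number of dots squarely on top, and do not touch the drum itself. Leave everything else on the desk where it stands.

Things in the scene. Friction and masses are not known exactly. Their poses are not given: they have to be found in the camera images.
- case_1_center (a point): centre of the closed aluminium case that starts on bay 1: 100 mm along its x, 50 mm along its y, 60 mm high, z up; its lid is shut and stays shut. The three cases look exactly alike. Any one of them, differently each time, holds pen refills and weighs 0.58 to 0.72 kg; the two others weigh about 0.23 kg. Grasp it across its 50 mm width from above.
- case_2_center (a point): centre of the closed aluminium case that starts on bay 2: 100 mm along its x, 50 mm along its y, 60 mm high, z up; its lid is shut and stays shut. The three cases look exactly alike. Any one of them, differently each time, holds pen refills and weighs 0.58 to 0.72 kg; the two others weigh about 0.23 kg. Grasp it across its 50 mm width from above.
- case_3_center (a point): centre of the closed aluminium case that starts on bay 3: 100 mm along its x, 50 mm along its y, 60 mm high, z up; its lid is shut and stays shut. The three cases look exactly alike. Any one of them, differently each time, holds pen refills and weighs 0.58 to 0.72 kg; the two others weigh about 0.23 kg. Grasp it across its 50 mm width from above.
- bay_1_top (a point): bay 1: a fixed flat wooden pad, 145 mm along its x, 100 mm along its y, 12 mm thick, with a row of 1 black dot across its +x end. The point is on its top face (12 mm above the desk), where the case's middle stands; the pad reaches 60 mm from it in -x and 85 mm in +x. The three bays lie side by side, in a different order each time.
- bay_2_top (a point): bay 2: a fixed flat wooden pad, 145 mm along its x, 100 mm along its y, 12 mm thick, with a row of 2 black dots across its +x end. The point is on its top face (12 mm above the desk), where the case's middle stands; the pad reaches 60 mm from it in -x and 85 mm in +x. The three bays lie side by side, in a different order each time.
- bay_3_top (a point): bay 3: a fixed flat wooden pad, 145 mm along its x, 100 mm along its y, 12 mm thick, with a row of 3 black dots across its +x end. The point is on its top face (12 mm above the desk), where the case's middle stands; the pad reaches 60 mm from it in -x and 85 mm in +x. The three bays lie side by side, in a different order each time.
- coaster_top (a point): middle of the top face of the fixed round wooden coaster, 130 mm across, 10 mm thick
- button_top (a point): centre of the flat top of the indicator's black push button, 56 mm (x) by 50 mm (y), 132 mm above the desk when up. It goes 22 mm straight down to a firm stop (2 to 8 N on the way, more only at the stop; over 90 N is forcing it) and springs back up by itself. Each full press from a square number steps the drum by one; a short press leaves it part way and the next full one completes the step. Let it come fully up between presses.
- drum: white six-sided drum of the indicator, 64 mm long, 76 mm across the flats, on a level axis (its y); origin at its centre, 60 mm above the desk, 75 mm from the button's centre in the indicator's +y. Faces carry 1 to 6 black dots as on dice. Presses turn it only forwards: the top goes to the indicator's +x, the next higher number comes up, after 6 comes 1.
- face_1 (a point): middle of the drum's face with 1 dot, 38 mm from the drum's axis; the number shown is the face that lies level on top
- face_2 (a point): middle of the drum's face with 2 dots, 38 mm from the drum's axis; the number shown is the face that lies level on top
- face_3 (a point): middle of the drum's face with 3 dots, 38 mm from the drum's axis; the number shown is the face that lies level on top
- face_4 (a point): middle of the drum's face with 4 dots, 38 mm from the drum's axis; the number shown is the face that lies level on top
- face_5 (a point): middle of the drum's face with 5 dots, 38 mm from the drum's axis; the number shown is the face that lies level on top
- face_6 (a point): middle of the drum's face with 6 dots, 38 mm from the drum's axis; the number shown is the face that lies level on top
- index (a point): fixed point of the indicator at the top of the drum, in line with the two small black index ridges, 98 mm above the desk: the middle of the shown face lies here; its axes are the indicator's. The drum starts between 4 and 6, often askew between two numbers: the first press or two bring it square on one of the next two numbers, so look after each press
- mug: bystander, not to be disturbed: stainless steel mug, 80 mm across, 90 mm high, on a square wooden coaster; origin at the middle of its underside
- pen_dispenser: bystander, not to be disturbed: white push-down plastic pen dispenser, 80 x 80 x 105 mm; origin at the middle of its underside
- jar: bystander, not to be disturbed: small glass jar with a metal cap, 56 mm across, 70 mm high; origin at the middle of its underside
- tape: bystander, not to be disturbed: roll of clear tape lying flat, 70 mm across, 22 mm high; origin at the middle of its underside
- sharpener: bystander, not to be disturbed: metal crank pencil sharpener with a round barrel, 60 x 50 x 58 mm; origin at the middle of its underside
Not all that is in view belongs to the job. What is shaped like the part that bears case_3_center but blue is not meant.

How it is judged:
At the end, for the whole second after the job is handed in: the heavy case stands upright on the round coaster, its centre within 25 mm of the coaster's centre; each light case stands upright on the bay it came from, within 30 mm of its place; the drum face with the emptied bay's number is on top within 8 mm (12 degrees) of the index; all at rest (((horizontal distance between case_1_center and coaster_top below 0.025 m and contact force between case_1 and coaster above 4 N and angle between each of case_1_center, case_2_center, case_3_center's own z axis and vertical below 0.1 rad and distance between face_1 and index below 0.008 m and horizontal distance between case_2_center and bay_2_top below 0.03 m and contact force between case_2 and bay_2 above 1 N and horizontal distance between case_3_center and bay_3_top below 0.03 m and contact force between case_3 and bay_3 above 1 N) or (horizontal distance between case_2_center and coaster_top below 0.025 m and contact force between case_2 and coaster above 4 N and angle between each of case_2_center, case_1_center, case_3_center's own z axis and vertical below 0.1 rad and distance between face_2 and index below 0.008 m and horizontal distance between case_1_center and bay_1_top below 0.03 m and contact force between case_1 and bay_1 above 1 N and horizontal distance between case_3_center and bay_3_top below 0.03 m and contact force between case_3 and bay_3 above 1 N) or (horizontal distance between case_3_center and coaster_top below 0.025 m and contact force between case_3 and coaster above 4 N and angle between each of case_3_center, case_1_center, case_2_center's own z axis and vertical below 0.1 rad and distance between face_3 and index below 0.008 m and horizontal distance between case_1_center and bay_1_top below 0.03 m and contact force between case_1 and bay_1 above 1 N and horizontal distance between case_2_center and bay_2_top below 0.03 m and contact force between case_2 and bay_2 above 1 N)) and linear speed of each of case_1, case_2, case_3 below 0.02 m/s); the robot touches nothing.
It fails at once if the button is forced (more than 90 N) (contact force between any of the arm, the fingers and button above 90 N).
It fails at once if the drum is touched (contact force between any of the arm, the fingers and drum above 0.5 N).
It fails at once if a bystander is moved more than 40 mm (distance of any of mug, pen_dispenser, jar, tape, sharpener from where it was at the start of the episode above 0.04 m).
It also fails if it takes over 72 s, if anything falls off the work surface, if the arm or the gripper's body presses on something with over 40 N, if the wrist force passes 120 N, or if a joint passes its speed limit or range.

ROBOT

A 6-joint arm with a two-finger parallel gripper is mounted at the origin on the work surface. World frame = base frame: x ahead of the robot, y to its left, z up, the work surface at z = 0. Lengths are in m, angles in rad, forces in N, time in s.
With the tool pointing down it reaches from about 0.3 to 0.85 m from the base axis. Payload 4.2 kg.
Tool frame: the origin (TCP) lies midway between the tips of the shut fingers; the grasp point (between the pads) lies 19 mm behind it; y points along the fingers, z is the direction in which the jaws open and shut, and the axes are right-handed (so a half turn about y gives the same grasp; the last joint's range is limited). The gripper opens to 91 mm and grips with 3 to 60 N. Pads are 32 mm wide; open, the fingers measure 118 mm over their backs; the gripper's body (76 mm by 178 mm) begins 60 mm behind the grasp point.
Start: joints at [1.14, 0.32, 1.565, -0, 1.257, -0.02], TCP at [0.23, 0.527, 0.214] pointing down, gripper open.
Joint ranges: [-3.11, 3.11], [-0.84, 2.01], [0.21, 2.61], [-1.34, 4.49], [0.05, 2.63], [-2.56, 2.56]. Speed limits (rad/s): [2.57, 2.57, 3.14, 3.14, 3.14, 3.14].

INTERFACE

Orientations are given as a unit quaternion [x, y, z, w].
In Python, from workcell import arm gives the robot as it stands.
- The arm moves only by the shell command python3 -m pendant 'ROWS'. ROWS is JSON, a list of rows, each a list of 5 numbers: the finger opening in m, from 0 to 0.0912, then the shift along the tool's x, y, z in m, then the turn about the tool's y in degrees. A call has 1 to 5 rows; each row is the pose to reach, as a shift and turn from the pose measured when the call began, along the tool's axes at that moment; what a row does not reach only later rows make up. A row lasts 1/12 s, in which the tool goes at most 41.7 mm and 7.16 degrees, less where a joint would pass 70% of its speed; a pose out of reach is approached as far as the arm can. A call with a gripper value outside its range is refused whole. The fingers move at their own pace and stop on an object; the grip force is fixed at half the most. Time passes only in rows, so rows that repeat a pose let the fingers close. It gives the time, the measured TCP pose, the force and the opening at its end, in the units of the state.
- arm.get_state(): the state, without advancing time (a new reading comes with each control period).
- arm.capture(name): name is "scene" or "top" or "wrist"; returns (picture, depth): 384x512x3 uint8, red, green, blue; 384x512 float32, m along the optical axis (not along the pixel's ray), 0 where there is no reading.
- arm.camera_info(name): a dict with "mtx" (3x3 intrinsics, pixels), "world_to_cam" (4x4, takes a point from world to camera coordinates). Camera axes: x right, y up, looking along -z (the intrinsics and any distortion apply to the point x, -y, -z); pixel columns grow to the right and rows downward; lengths in m; the calibration is good to about 2 mm. A picture is of the moment at which its call begins: read the wrist's pose just before it. camera_info takes no time and is no camera call; for the wrist camera it gives the pose at the moment of the call.
- arm.job_done(): hands the job in, once; it reports no verdict.
The state is a dict: "t": time; "joint_positions": joint angles; "qd": joint speeds; "effort": joint torques, N m; "ee_pos": TCP position; "tcp_rot": TCP orientation; "wrist_force": force on the tool from outside, world axes, zero at the start; "torque": the same for the moment, N m; "gripper_width": opening from 0.0 (shut) to 1.0 (fully open).
Only numpy, scipy, OpenCV 4.12 (cv2) and the standard library are available. Lean on these libraries where they do the work, as an engineer would, in place of code of your own. Each camera call takes 0.05 s, during which the arm holds its last target.

## Working session

There is one attempt and no reset: what is moved stays moved. The work goes in short steps, Python scripts to look and compute and a shell command to move; the robot and the scene stay as the last step left them, time stands still between calls to the robot, and variables do not carry over. Pictures are saved under pics/ and viewed, and the job is handed in when it is done.

```bash
ls; mkdir -p pics
python3 - <<'E'
from workcell import arm
import cv2,numpy as np
s=arm.get_state(); print(s)
for n in ["top","scene"]:
    p,d=arm.capture(n); cv2.imwrite(f"pics/{n}0.png",p[:,:,::-1]); np.savez(f"{n}0.npz",p=p,d=d)
    i=arm.camera_info(n); print(n,i)
    print(d.min(),d.max())
E
```

```text
pics
{'t': 0.0, 'joint_positions': array([ 1.13999771e+00,  3.20272747e-01,  1.56568507e+00,  5.22658928e-06,
        1.25738464e+00, -1.99980783e-02]), 'qd': array([ 0.00121004, -0.00065287,  0.00019692, -0.00060604,  0.00152841,
       -0.00035355]), 'effort': array([-1.70273648e-03, -4.12464023e+01, -2.31973457e+01,  7.25425500e-02,
        4.59456746e-02, -1.43071270e-04]), 'ee_pos': array([0.2294068 , 0.52670009, 0.21312893]), 'tcp_rot': array([ 0.69284522, -0.14436129,  0.14408134, -0.69164   ]), 'wrist_force': array([ 0.529889  ,  1.16215951, -0.69205663]), 'torque': array([-0.01320522, -0.02329239,  0.01414056]), 'gripper_width': 1.0039055557382963}
top {'mtx': array([[380.98023955,   0.        , 261.47260499],
       [  0.        , 380.98023955, 191.38658234],
       [  0.        ,   0.        ,   1.        ]]), 'world_to_cam': array([[-0.01041414, -0.99993004, -0.00560972,  0.02290262],
       [ 0.99328209, -0.01099116,  0.11519498, -0.49247983],
       [-0.11524858, -0.00437238,  0.99332706, -0.98842427],
       [ 0.        ,  0.        ,  0.        ,  1.        ]])}
0.0 1.1193731
scene {'mtx': array([[428.06567943,   0.        , 252.45887102],
       [  0.        , 428.06567943, 187.78175833],
       [  0.        ,   0.        ,   1.        ]]), 'world_to_cam': array([[-0.69081604,  0.72297142, -0.00924788,  0.30508706],
       [-0.5533523 , -0.52042201,  0.65035541,  0.20894137],
       [ 0.46537558,  0.45439328,  0.75957377, -1.36398413],
       [ 0.        ,  0.        ,  0.        ,  1.        ]])}
0.0 3.48519
```

View pics/top0.png

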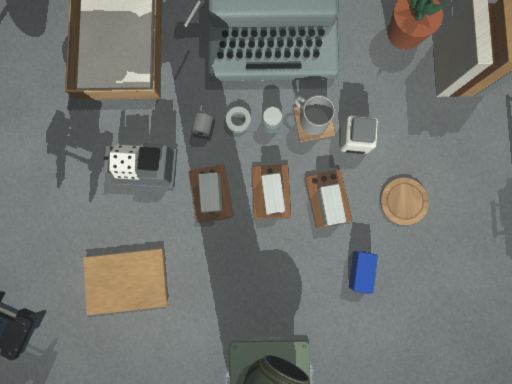

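View pics/scene0.png

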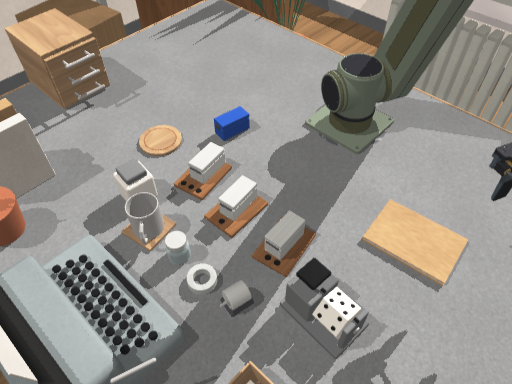

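The top view shows the cases at about (210,192), (273,194) and (333,204), on bays with dots at their upper ends. The coaster is at (404,201). The indicator has its button at (149,158) and its drum at (124,162). The blue box at (364,272) is the decoy. Next I'll enlarge and measure.

```bash
cat > h.py <<'E'
import numpy as np,cv2
from workcell import arm
def world(info,uv,d):
    K=info["mtx"];T=np.linalg.inv(info["world_to_cam"])
    uv=np.atleast_2d(uv).astype(float);d=np.atleast_1d(d)
    x=(uv[:,0]-K[0,2])/K[0,0]*d;y=(uv[:,1]-K[1,2])/K[1,1]*d
    P=np.c_[x,-y,-d,np.ones_like(d)]
    return (P@T.T)[:,:3]
def cloud(info,d):
    v,u=np.mgrid[:d.shape[0],:d.shape[1]]
    return world(info,np.c_[u.ravel(),v.ravel()],d.ravel()).reshape(*d.shape,3)
def crop(p,x0,y0,x1,y1,f,name):
    cv2.imwrite(name,cv2.resize(p[y0:y1,x0:x1,::-1],None,fx=f,fy=f,interpolation=cv2.INTER_CUBIC))
E
python3 - <<'E'
from h import *
z=np.load("top0.npz");p,d=z["p"],z["d"];i=arm.camera_info("top")
crop(p,95,90,445,300,2.25,"pics/top0c.png")
W=cloud(i,d)
def rect(name,x0,y0,x1,y1,zl,zh):
    w=W[y0:y1,x0:x1].reshape(-1,3);m=(w[:,2]>zl)&(w[:,2]<zh)
    q=w[m];
    if len(q)<5: print(name,len(q));return
    r=cv2.minAreaRect((q[:,:2]*1000).astype(np.float32)); print(name,m.sum(),"z",np.median(q[:,2]).round(4),np.round(r[0],1),np.round(r[1],1),round(r[2],1))
for n,b in dict(A=(185,160,238,225),B=(246,158,298,225),C=(300,160,358,232)).items():
    rect(n+" case",*b,.064,.085); rect(n+" bay",*b,.007,.02); 
rect("coaster",375,172,435,232,.005,.02)
rect("button",130,140,175,180,.12,.145)
rect("drumtop",100,138,140,185,.09,.105)
rect("ind",95,135,180,195,.02,.15)
for n,b in dict(sharp=(185,100,220,145),tape=(222,100,255,140),jar=(258,100,287,140),mug=(290,90,336,145),disp=(337,105,382,160),blue=(345,245,380,300)).items():
    rect(n,*b,.015,.15)
E
```

```text
A case 759 z 0.0716 [486.9 152.5] [102.1  50.6] 4.8
A bay 1077 z 0.0117 [492.  156.7] [144.6 100. ] 9.7
B case 754 z 0.0714 [483.  -11.6] [102.1  50. ] 7.0
B bay 1140 z 0.0116 [487.5  -7.9] [162.2  99.8] 2.3
C case 773 z 0.0715 [ 453.3 -163.8] [99.5 50.8] 8.9
C bay 1053 z 0.0115 [ 477.9 -176.6] [146.9 129.5] 11.2
coaster 1790 z 0.0098 [ 465.4 -363.8] [139.4 126.7] 86.8
button 476 z 0.1315 [565.4 291.7] [50.6 55.9] 85.3
drumtop 708 z 0.0961 [566.1 367.5] [101.   69.3] 79.0
ind 2360 z 0.0945 [566.9 336.8] [157.   96.2] 86.1
sharp 394 z 0.0531 [685.4 173.6] [47.8 73. ] 75.9
tape 343 z 0.0215 [695.7  80.3] [66.9 67.1] 87.4
jar 411 z 0.0686 [684.3 -12.2] [51.3 51.6] 29.5
mug 874 z 0.0634 [ 701.4 -125.4] [103.9  79.9] 19.0
disp 1209 z 0.0866 [ 638.9 -241.4] [80.5 82.4] 84.4
blue 958 z 0.0587 [ 280.5 -242.1] [ 51.1 104.9] 80.1
```

View pics/top0c.png

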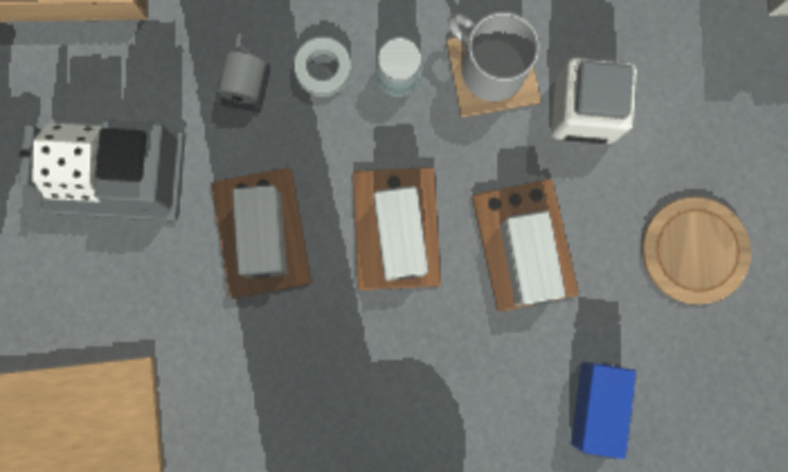

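Bays by their dots: the left one (210,192) is bay 2, the middle one (273,194) bay 1, and the right one (333,204) bay 3. All three silver cases sit on bays, so the blue box on the bare desk isn't one of them. Next I'll work out the tool frame and take an enlarged crop of the indicator.

```bash
cat >> h.py <<'E'
from scipy.spatial.transform import Rotation as Rn
def plan(x,y,z,yaw_deg=None):
    """shift in tool axes (mm) and turn (deg) to TCP x,y,z with jaw axis perpendicular to case yaw"""
    s=arm.get_state();R=Rn.from_quat(s["tcp_rot"]).as_matrix()
    dl=R.T@(np.array([x,y,z])-s["ee_pos"])
    jaw=np.degrees(np.arctan2(R[1,2],R[0,2]))
    print("t %.2f"%s["t"],"ee",(s["ee_pos"]*1000).round(1),"toolshift mm",(dl*1000).round(1),"jaw dir",round(jaw,1),"tool y",R[:,1].round(3))
    if yaw_deg is not None:
        t=(yaw_deg+90-jaw+90)%180-90
        # turn about tool y (down): +turn => world yaw decreases
        sgn=np.sign(R[2,1]); print("turn about tool y:",round(t*sgn,2),"alt",round((t*sgn)+(-180 if t*sgn>0 else 180),1),"j6",s["joint_positions"][5].round(2))
E
python3 - <<'E'
from h import *
plan(.487,.1525,.15,4.8)
z=np.load("top0.npz");p,d=z["p"],z["d"]
crop(p,100,135,185,200,8,"pics/ind0.png")
W=cloud(arm.camera_info("top"),d)
for n,b,seed in (("A",(185,160,238,225),0),("B",(246,158,298,225),0),("C",(300,160,358,232),0)):
    x0,y0,x1,y1=b;w=W[y0:y1,x0:x1];q=p[y0:y1,x0:x1].astype(int)
    m=((w[...,2]>.008)&(w[...,2]<.016)&(q[...,0]>q[...,2]+25)).astype(np.uint8)
    m=cv2.morphologyEx(m,cv2.MORPH_OPEN,np.ones((3,3),np.uint8))
    r=cv2.minAreaRect((w[m>0][:,:2]*1000).astype(np.float32));print(n,r)
z=np.load("scene0.npz");crop(z["p"],270,245,380,360,5,"pics/ind0s.png")
E
```

```text
t 0.10 ee [229.4 526.8 213.2] toolshift mm [ 385.6   63.6 -240.2] jaw dir 66.5 tool y [-0.001 -0.001 -1.   ]
turn about tool y: -28.33 alt 151.7 j6 -0.02
A ((492.2142639160156, 156.69876098632812), (142.4490966796875, 98.52239227294922), 9.886921882629395)
B ((495.1324768066406, -7.504932403564453), (143.63961791992188, 98.87774658203125), 2.21980619430542)
C ((474.3642883300781, -162.59133911132812), (143.99569702148438, 99.52470397949219), 11.184532165527344)
```

View pics/ind0.png

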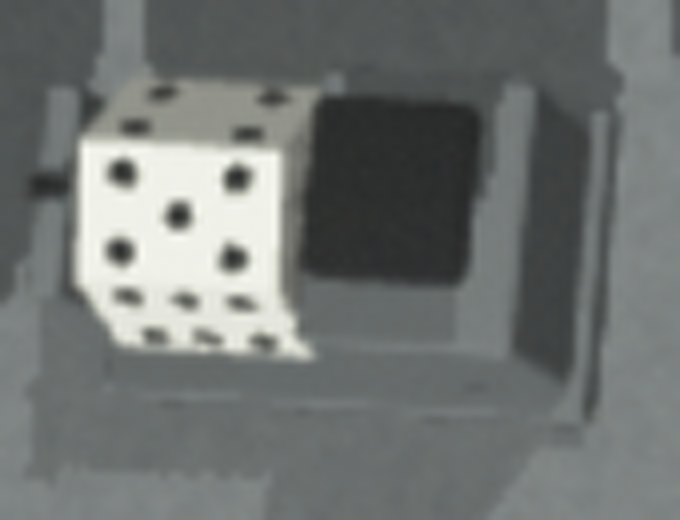

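View pics/ind0s.png

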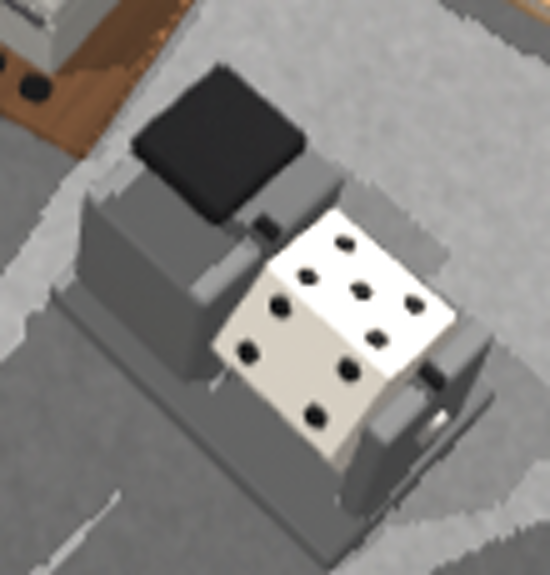

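The drum has 5 on top, with the 6 next at lower left. Now I'll go to case 2, which is on the left and nearest.

```bash
python3 -m pendant '[[0.0912,0.034,0,-0.021,-5.7],[0.0912,0.068,0,-0.042,-11.4],[0.0912,0.102,0,-0.063,-17],[0.0912,0.136,0,-0.084,-22.7],[0.0912,0.17,0,-0.105,-28.3]]'
python3 - <<'E'
from h import *
plan(.487,.1525,.11,4.8)
E
```

```text
t: 0.52
ee_pos: [0.3438, 0.3609, 0.213]
tcp_rot: [0.707, 0.031, -0.032, -0.706]
wrist_force: [0.8, 0.0, -0.2]
gripper_width: 1.0
t 0.52 ee [343.8 360.9 213. ] toolshift mm [ 124.3  103.3 -220. ] jaw dir 95.1 tool y [-0.001 -0.002 -1.   ]
turn about tool y: 0.29 alt -179.7 j6 -0.87
```

```bash
python3 -m pendant '[[0.0912,0.02,0.01,-0.035,0],[0.0912,0.04,0.03,-0.07,0],[0.0912,0.06,0.045,-0.105,0],[0.0912,0.08,0.055,-0.14,0],[0.0912,0.1,0.06,-0.175,0]]'; python3 -m pendant '[[0.0912,0.012,0.02,-0.02,0],[0.0912,0.024,0.043,-0.044,0],[0.0912,0.024,0.043,-0.044,0]]'
python3 - <<'E'
from h import *
plan(.487,.1525,.035,4.8)
p,d=arm.capture("wrist");cv2.imwrite("pics/w1.png",p[:,:,::-1])
E
```

```text
t: 0.93
ee_pos: [0.4556, 0.1972, 0.1523]
tcp_rot: [0.707, 0.03, -0.033, -0.705]
wrist_force: [0.6, -0.2, -0.5]
gripper_width: 1.004
t: 1.18
ee_pos: [0.4826, 0.1512, 0.1053]
tcp_rot: [0.709, 0.026, -0.034, -0.704]
wrist_force: [0.1, 0.0, -0.2]
gripper_width: 1.002
t 1.18 ee [482.6 151.2 105.3] toolshift mm [ 5.3 70.2  1.4] jaw dir 94.9 tool y [-0.01  -0.007 -1.   ]
turn about tool y: 0.08 alt -179.9 j6 -1.37
```

View pics/w1.png

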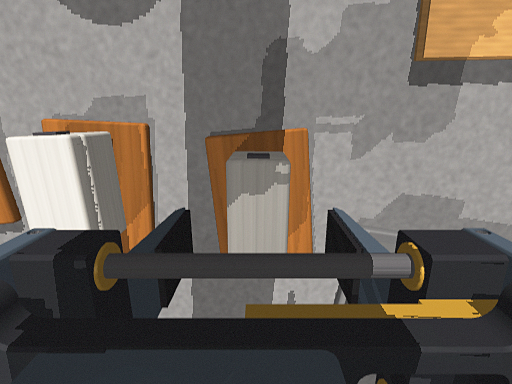

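The wrist view shows the case at (257,200), centred between the fingers (190 and 335). I'll descend and grasp.

```bash
python3 -m pendant '[[0.0912,0.005,0.035,0.0014,0],[0.0912,0.005,0.07,0.0014,0],[0.0912,0.005,0.07,0.0014,0]]'; python3 -m pendant '[[0,0,0,0,0],[0,0,0,0,0],[0,0,0,0,0],[0,0,0,0,0],[0,0,0,0,0]]';  python3 - <<'E'
from h import *
plan(.487,.1525,.035,4.8)
print(arm.get_state()["wrist_force"],arm.get_state()["effort"])
E
```

```text
t: 1.48
ee_pos: [0.4822, 0.1542, 0.0325]
tcp_rot: [0.709, 0.023, -0.037, -0.704]
wrist_force: [-0.7, -1.2, -0.2]
gripper_width: 1.0
t: 1.9
ee_pos: [0.4831, 0.1547, 0.034]
tcp_rot: [0.708, 0.024, -0.036, -0.704]
wrist_force: [-0.9, -0.0, -0.2]
gripper_width: 0.669
t 1.90 ee [483.1 154.7  34. ] toolshift mm [ 3.7 -1.  -2.5] jaw dir 94.9 tool y [-0.017 -0.007 -1.   ]
turn about tool y: 0.13 alt -179.9 j6 -1.37
[-8.54387939e-01 -6.19159873e-04 -1.61144176e-01] [ 6.13045623e-02 -3.91950881e+01 -1.63770998e+01 -1.58049061e-02
  1.65735176e-01  1.04806717e-03]
```

```bash
python3 -m pendant '[[0,0,0,0,0],[0,0,0,0,0],[0,0,0,0,0],[0,0,0,0,0]]';  python3 -m pendant '[[0,0,-0.02,0,0],[0,0,-0.04,0,0],[0,0,-0.04,0,0],[0,0,-0.04,0,0],[0,0,-0.04,0,0]]'
```

```text
t: 2.23
ee_pos: [0.4837, 0.1548, 0.035]
tcp_rot: [0.708, 0.025, -0.036, -0.704]
wrist_force: [-1.4, -1.8, 7.1]
gripper_width: 0.546
t: 2.65
ee_pos: [0.4834, 0.1548, 0.074]
tcp_rot: [0.708, 0.024, -0.037, -0.704]
wrist_force: [-0.3, 0.8, -2.2]
gripper_width: 0.549
```

```bash
python3 -m pendant '[[0,0,0,0,0],[0,0,0,0,0],[0,0,0,0,0]]'
python3 - <<'E'
from h import *
for _ in range(4):
    arm.capture("wrist"); print(arm.get_state()["wrist_force"].round(2),arm.get_state()["effort"].round(2))
E
```

```text
t: 2.9
ee_pos: [0.4827, 0.1546, 0.073]
tcp_rot: [0.709, 0.023, -0.037, -0.704]
wrist_force: [0.1, -0.6, -1.7]
gripper_width: 0.547
[ 0.33 -0.42 -1.77] [ 0.000e+00 -3.939e+01 -1.867e+01 -2.000e-02  1.800e-01  0.000e+00]
[ 0.35 -0.24 -1.98] [ 0.000e+00 -3.936e+01 -1.869e+01 -2.000e-02  1.800e-01  0.000e+00]
[ 0.45  0.45 -2.22] [ 0.000e+00 -3.934e+01 -1.871e+01 -2.000e-02  1.700e-01  0.000e+00]
[-0.59 -0.25 -2.73] [ 0.000e+00 -3.934e+01 -1.874e+01 -2.000e-02  1.700e-01  0.000e+00]
```

Case 2 pulls about 2.2 N, so it is light. I'll set it back.

```bash
python3 -m pendant '[[0,0.0,0.02,0,0],[0,0,0.034,0,0],[0,0,0.038,0,0],[0,0,0.0385,0,0],[0,0,0.0385,0,0]]'; python3 -m pendant '[[0.0912,0,0,0,0],[0.0912,0,0,0,0],[0.0912,0,0,0,0],[0.0912,0,0,0,0],[0.0912,0,0,0,0]]'
```

```text
t: 3.52
ee_pos: [0.4829, 0.1546, 0.0354]
tcp_rot: [0.708, 0.024, -0.037, -0.704]
wrist_force: [-0.0, 0.2, -2.2]
gripper_width: 0.545
t: 3.93
ee_pos: [0.4831, 0.1547, 0.0357]
tcp_rot: [0.708, 0.024, -0.036, -0.704]
wrist_force: [-0.4, -0.0, -0.2]
gripper_width: 0.878
```

```bash
python3 -m pendant '[[0.0912,0,-0.035,0,0],[0.0912,0,-0.07,0,0],[0.0912,0,-0.07,0,0]]'
python3 - <<'E'
from h import *
plan(.483,-.0116,.105,7.0)
E
```

```text
t: 4.18
ee_pos: [0.4885, 0.1564, 0.1116]
tcp_rot: [0.707, 0.029, -0.032, -0.706]
wrist_force: [0.6, 0.9, 1.6]
gripper_width: 1.0
t 4.18 ee [488.5 156.4 111.6] toolshift mm [ -19.9    7.1 -166.9] jaw dir 94.9 tool y [-0.005 -0.003 -1.   ]
turn about tool y: -2.08 alt 177.9 j6 -1.37
```

```bash
python3 -m pendant '[[0.0912,-0.005,0,-0.04,-1],[0.0912,-0.01,0,-0.08,-2],[0.0912,-0.015,0,-0.12,-2],[0.0912,-0.02,0,-0.155,-2],[0.0912,-0.02,0,-0.167,-2]]';python3 -m pendant '[[0.0912,0,0,0,0],[0.0912,0,0,0,0]]'
python3 - <<'E'
from h import *
plan(.483,-.0116,.034,7.0)
p,d=arm.capture("wrist");cv2.imwrite("pics/w2.png",p[:,:,::-1])
p,d=arm.capture("top");crop(p,95,90,445,300,2.25,"pics/top2.png")
E
```

```text
t: 4.6
ee_pos: [0.4821, -0.0152, 0.112]
tcp_rot: [0.707, 0.04, -0.044, -0.704]
wrist_force: [0.1, 0.1, -0.2]
gripper_width: 1.002
t: 4.77
ee_pos: [0.482, -0.0155, 0.1119]
tcp_rot: [0.707, 0.039, -0.043, -0.705]
wrist_force: [-0.4, 0.1, -0.7]
gripper_width: 1.004
t 4.77 ee [482.  -15.5 111.9] toolshift mm [ 1.9 77.9  4. ] jaw dir 96.6 tool y [-0.005 -0.004 -1.   ]
turn about tool y: -0.35 alt 179.6 j6 -1.74
```

View pics/w2.png

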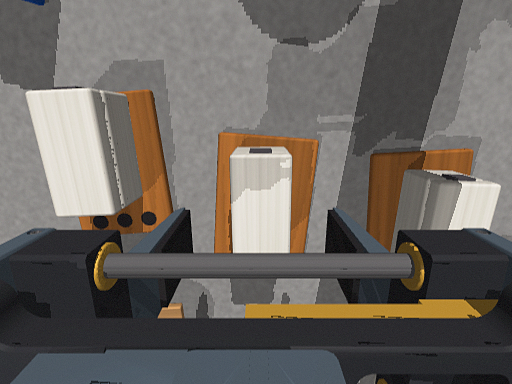

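View pics/top2.png

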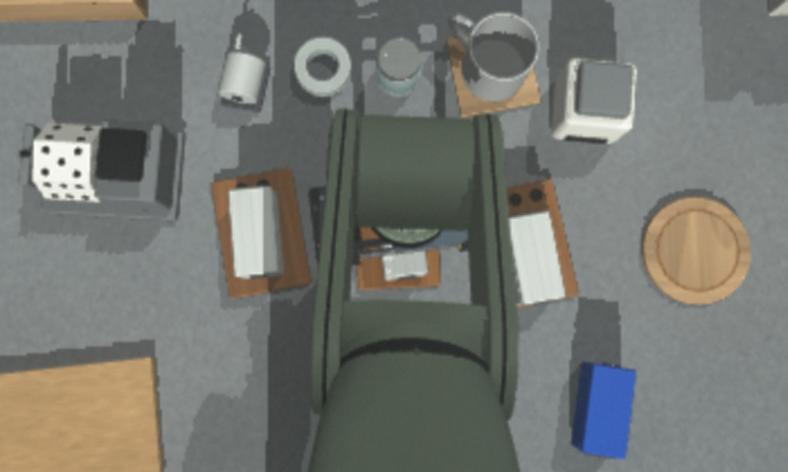

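```bash
cat >> h.py <<'E'
def casefit(W,b):
    x0,y0,x1,y1=b
    w=W[y0:y1,x0:x1].reshape(-1,3);m=(w[:,2]>.064)&(w[:,2]<.09);q=w[m]
    r=cv2.minAreaRect((q[:,:2]*1000).astype(np.float32)); A=np.c_[q[:,:2],np.ones(len(q))]
    c=np.linalg.lstsq(A,q[:,2],rcond=None)[0]
    print(len(q),"z",np.median(q[:,2]).round(4),np.round(r[0],1),np.round(r[1],1),round(r[2],1),"slope",c[:2].round(3))
E
python3 - <<'E'
from h import *
p,d=arm.capture("top"); casefit(cloud(arm.camera_info("top"),d),(185,160,228,225))
E
```

```text
762 z 0.0715 [486.8 156.7] [101.3  50.2] 4.8 slope [0.003 0.003]
```

Case 2 stands upright and flat (z 0.0715), 7 mm from its place. In the wrist view case 1 is at (261,200), centred between the fingers. Now I'll grasp it.

```bash
python3 -m pendant '[[0.0912,0.001,0.038,0.002,0],[0.0912,0.001,0.076,0.002,0],[0.0912,0.001,0.076,0.002,0]]'; python3 -m pendant '[[0,0,0,0,0],[0,0,0,0,0],[0,0,0,0,0],[0,0,0,0,0],[0,0,0,0,0]]'; python3 -m pendant '[[0,0,0,0,0],[0,0,0,0,0],[0,0,0,0,0],[0,0,0,0,0],[0,0,0,0,0]]'
```

```text
t: 5.17
ee_pos: [0.4777, -0.0104, 0.0308]
tcp_rot: [0.706, 0.037, -0.049, -0.705]
wrist_force: [-1.2, 0.4, -0.8]
gripper_width: 1.003
t: 5.58
ee_pos: [0.4788, -0.0104, 0.0323]
tcp_rot: [0.707, 0.038, -0.048, -0.705]
wrist_force: [-1.5, 0.3, -1.0]
gripper_width: 0.667
t: 6.0
ee_pos: [0.4796, -0.0106, 0.0332]
tcp_rot: [0.707, 0.038, -0.048, -0.705]
wrist_force: [-0.7, -1.1, 6.1]
gripper_width: 0.543
```

```bash
python3 -m pendant '[[0,0,-0.02,0,0],[0,0,-0.04,0,0],[0,0,-0.04,0,0],[0,0,-0.04,0,0],[0,0,-0.04,0,0]]'; python3 -m pendant '[[0,0,0,0,0],[0,0,0,0,0],[0,0,0,0,0]]'
python3 - <<'E'
from h import *
for _ in range(4):
    arm.capture("wrist"); print(arm.get_state()["wrist_force"].round(2),arm.get_state()["effort"].round(2))
E
```

```text
t: 6.42
ee_pos: [0.4791, -0.0104, 0.0723]
tcp_rot: [0.707, 0.038, -0.048, -0.705]
wrist_force: [-0.0, -0.2, -3.2]
gripper_width: 0.547
t: 6.67
ee_pos: [0.4784, -0.0104, 0.0713]
tcp_rot: [0.706, 0.037, -0.049, -0.705]
wrist_force: [0.7, 0.2, -1.4]
gripper_width: 0.548
[-0.45 -0.96 -2.84] [  0.   -36.82 -18.16  -0.05   0.15   0.  ]
[-0.44 -0.23 -1.97] [ -0.   -36.79 -18.18  -0.05   0.15   0.  ]
[ 0.09  0.24 -2.13] [ -0.   -36.77 -18.21  -0.05   0.14   0.  ]
[-0.05  0.56 -2.59] [ -0.   -36.77 -18.23  -0.05   0.14   0.  ]
```

Case 1 is light too, at about 2.4 N. I'll set it back, then case 3 should be the heavy one, which I'll check when I lift it.

```bash
python3 -m pendant '[[0,0.0,0.02,0,0],[0,0,0.034,0,0],[0,0,0.038,0,0],[0,0,0.039,0,0],[0,0,0.039,0,0]]'; python3 -m pendant '[[0.0912,0,0,0,0],[0.0912,0,0,0,0],[0.0912,0,0,0,0],[0.0912,0,0,0,0],[0.0912,0,0,0,0]]'; python3 -m pendant '[[0.0912,0,-0.03,0,0],[0.0912,0,-0.065,0,0],[0.0912,0,-0.075,0,0],[0.0912,0,-0.075,0,0]]'
python3 - <<'E'
from h import *
plan(.4533,-.1638,.105,8.9)
E
```

```text
t: 7.28
ee_pos: [0.4784, -0.0106, 0.0332]
tcp_rot: [0.707, 0.037, -0.049, -0.705]
wrist_force: [0.2, 0.6, -2.1]
gripper_width: 0.546
t: 7.7
ee_pos: [0.4787, -0.0106, 0.0334]
tcp_rot: [0.707, 0.038, -0.048, -0.705]
wrist_force: [0.1, 0.9, -0.3]
gripper_width: 0.88
t: 8.03
ee_pos: [0.4822, -0.0104, 0.1114]
tcp_rot: [0.707, 0.04, -0.046, -0.705]
wrist_force: [0.5, 0.1, -0.1]
gripper_width: 1.002
t 8.03 ee [482.2 -10.4 111.4] toolshift mm [ -47.2    7.2 -148.7] jaw dir 97.0 tool y [-0.008 -0.003 -1.   ]
turn about tool y: -1.93 alt 178.1 j6 -1.73
```

```bash
python3 -m pendant '[[0.0912,-0.012,0,-0.037,-1],[0.0912,-0.024,0,-0.074,-2],[0.0912,-0.036,0,-0.11,-2],[0.0912,-0.047,0,-0.149,-2],[0.0912,-0.047,0,-0.149,-2]]';python3 -m pendant '[[0.0912,0,0,0,0],[0.0912,0,0,0,0]]'
python3 - <<'E'
from h import *
plan(.4533,-.1638,.034,8.9)
p,d=arm.capture("wrist");cv2.imwrite("pics/w3.png",p[:,:,::-1])
E
```

```text
t: 8.45
ee_pos: [0.4522, -0.1694, 0.1111]
tcp_rot: [0.707, 0.05, -0.057, -0.703]
wrist_force: [0.0, -0.7, 0.1]
gripper_width: 1.002
t: 8.62
ee_pos: [0.4512, -0.1696, 0.11]
tcp_rot: [0.707, 0.049, -0.057, -0.704]
wrist_force: [-0.4, 0.8, 0.2]
gripper_width: 1.0
t 8.62 ee [ 451.2 -169.6  110. ] toolshift mm [ 3.8 75.9  5.6] jaw dir 98.6 tool y [-0.011 -0.005 -1.   ]
turn about tool y: -0.32 alt 179.7 j6 -2.09
```

View pics/w3.png

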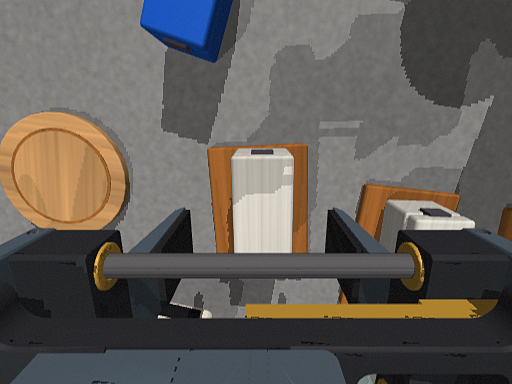

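The wrist view shows case 3 at (262,205), centred between the fingers. The blue box at (190,25) stays clear.

```bash
python3 -m pendant '[[0.0912,0.006,0.038,0.004,0],[0.0912,0.007,0.074,0.004,0],[0.0912,0.007,0.074,0.004,0]]'; python3 -m pendant '[[0,0,0,0,0],[0,0,0,0,0],[0,0,0,0,0],[0,0,0,0,0],[0,0,0,0,0]]'; python3 -m pendant '[[0,0,0,0,0],[0,0,0,0,0],[0,0,0,0,0],[0,0,0,0,0],[0,0,0,0,0]]'
```

```text
t: 8.92
ee_pos: [0.4529, -0.1608, 0.031]
tcp_rot: [-0.704, -0.046, 0.062, 0.706]
wrist_force: [-1.1, 1.1, -0.2]
gripper_width: 1.0
t: 9.33
ee_pos: [0.4538, -0.1611, 0.0324]
tcp_rot: [-0.705, -0.047, 0.061, 0.705]
wrist_force: [0.9, -0.1, -0.5]
gripper_width: 0.663
t: 9.75
ee_pos: [0.4546, -0.1619, 0.0333]
tcp_rot: [0.705, 0.048, -0.061, -0.705]
wrist_force: [-0.6, -3.8, 5.8]
gripper_width: 0.548
```

```bash
python3 -m pendant '[[0,0,-0.02,0,0],[0,0,-0.04,0,0],[0,0,-0.06,0,0],[0,0,-0.06,0,0],[0,0,-0.06,0,0]]'; python3 -m pendant '[[0,0,0,0,0],[0,0,0,0,0],[0,0,0,0,0]]'
python3 - <<'E'
from h import *
for _ in range(3):
    arm.capture("wrist"); print(arm.get_state()["wrist_force"].round(2))
plan(.4654,-.3638,.1,None)
z=np.load("top0.npz");W=cloud(arm.camera_info("top"),z["d"]);p=z["p"].astype(int)
w=W[170:235,375:435];q=p[170:235,375:435];m=(w[...,2]>.007)&(w[...,2]<.014)&(q[...,0]>q[...,2]+30)
print(cv2.minEnclosingCircle((w[m][:,:2]*1000).astype(np.float32)),m.sum(),w[m].mean(0))
E
```

```text
t: 10.17
ee_pos: [0.4554, -0.1614, 0.0929]
tcp_rot: [0.705, 0.048, -0.061, -0.705]
wrist_force: [0.0, -0.1, -6.0]
gripper_width: 0.549
t: 10.42
ee_pos: [0.4543, -0.1609, 0.0914]
tcp_rot: [-0.705, -0.047, 0.062, 0.705]
wrist_force: [0.6, -0.7, -6.6]
gripper_width: 0.548
[ 0.67  0.72 -6.31]
[-0.22  0.27 -6.32]
[ 0.5   0.44 -6.3 ]
t 10.57 ee [ 455.  -161.2   92.2] toolshift mm [ -20.9   -7.7 -201.7] jaw dir 98.8 tool y [-0.019 -0.001 -1.   ]
((465.44268798828125, -369.2395324707031), 65.20133209228516) 1626 [ 0.4647777  -0.36855516  0.01003243]
```

Case 3 pulls 6.3 N, so it is the heavy one. I'll carry it to the coaster, whose centre is (0.465,-0.369).

```bash
python3 -m pendant '[[0,-0.004,0,-0.03,0],[0,-0.008,0,-0.065,0],[0,-0.013,0,-0.10,0],[0,-0.017,0,-0.14,0],[0,-0.02,0,-0.17,0]]'
python3 - <<'E'
from h import *
plan(.4665,-.369,.085)
E
```

```text
t: 10.98
ee_pos: [0.4614, -0.3353, 0.0921]
tcp_rot: [0.705, 0.048, -0.061, -0.705]
wrist_force: [0.7, 0.2, -6.3]
gripper_width: 0.547
t 10.98 ee [ 461.4 -335.3   92.1] toolshift mm [  0.    7.  -34.1] jaw dir 98.8 tool y [-0.018 -0.003 -1.   ]
```

```bash
python3 -m pendant '[[0,0,0,-0.02,0],[0,0,0,-0.034,0],[0,0,0,-0.034,0],[0,0,0,-0.034,0]]'
python3 - <<'E'
from h import *
plan(.4665,-.369,.034)
E
```

```text
t: 11.32
ee_pos: [0.4662, -0.3684, 0.0913]
tcp_rot: [-0.705, -0.047, 0.061, 0.705]
wrist_force: [0.0, 0.7, -5.4]
gripper_width: 0.545
t 11.32 ee [ 466.2 -368.4   91.3] toolshift mm [ 1.4 57.3 -0.7] jaw dir 98.7 tool y [-0.02  -0.001 -1.   ]
```

```bash
python3 -m pendant '[[0,0.001,0.025,0,0],[0,0.001,0.045,0,0],[0,0.001,0.055,0,0],[0,0.001,0.055,0,0],[0,0.001,0.055,0,0]]'
python3 - <<'E'
from h import *
plan(.4665,-.369,.031)
E
```

```text
t: 11.73
ee_pos: [0.4661, -0.3673, 0.0363]
tcp_rot: [-0.704, -0.047, 0.061, 0.706]
wrist_force: [0.9, 0.3, -6.5]
gripper_width: 0.545
t 11.73 ee [ 466.1 -367.3   36.3] toolshift mm [ 0.2  5.3 -1.8] jaw dir 98.8 tool y [-0.021  0.    -1.   ]
```

```bash
python3 -m pendant '[[0,0,0.002,-0.001,0],[0,0,0.004,-0.0015,0],[0,0,0.0045,-0.0015,0],[0,0,0.0045,-0.0015,0]]'
python3 - <<'E'
from h import *
arm.capture("wrist")
print(arm.get_state()["wrist_force"]); plan(.4665,-.369,.031)
E
```

```text
t: 12.07
ee_pos: [0.4664, -0.3689, 0.0323]
tcp_rot: [-0.705, -0.047, 0.061, 0.705]
wrist_force: [0.1, 0.6, -5.2]
gripper_width: 0.551
[ 0.5225263  -0.3208857  -6.45114423]
t 12.12 ee [ 466.4 -368.9   32.2] toolshift mm [ 0.1  1.2 -0.1] jaw dir 98.8 tool y [-0.02 -0.   -1.  ]
```

```bash
python3 -m pendant '[[0,0,0.001,0,0],[0,0,0.002,0,0],[0,0,0.0025,0,0],[0,0,0.0025,0,0]]'
python3 - <<'E'
from h import *
arm.capture("wrist")
print(arm.get_state()["wrist_force"]); plan(.4665,-.369,.031)
E
```

```text
t: 12.45
ee_pos: [0.4666, -0.3691, 0.0315]
tcp_rot: [-0.705, -0.047, 0.061, 0.705]
wrist_force: [-2.8, 2.3, 3.6]
gripper_width: 0.547
[-3.21365143  1.84377261  4.89561478]
t 12.50 ee [ 466.5 -369.1   31.5] toolshift mm [-0.   0.5  0.1] jaw dir 98.8 tool y [-0.019 -0.001 -1.   ]
```

It's on the coaster. Now I'll release and retreat upward.

```bash
python3 -m pendant '[[0.0912,0,0,0,0],[0.0912,0,0,0,0],[0.0912,0,0,0,0],[0.0912,0,0,0,0],[0.0912,0,0,0,0]]';  python3 -m pendant '[[0.0912,0,-0.03,0,0],[0.0912,0,-0.065,0,0],[0.0912,0,-0.1,0,0],[0.0912,0,-0.14,0,0],[0.0912,0,-0.17,0,0]]'
python3 - <<'E'
from h import *
z=np.load("top0.npz");W=cloud(arm.camera_info("top"),z["d"])
w=W[140:180,132:172];m=(w[...,2]>.125)&(w[...,2]<.14);q=w[m];print(cv2.minAreaRect((q[:,:2]*1000).astype(np.float32)),q.mean(0))
plan(.565,.2917,.2)
E
```

```text
t: 12.92
ee_pos: [0.4667, -0.3693, 0.0314]
tcp_rot: [-0.705, -0.047, 0.061, 0.705]
wrist_force: [0.7, 0.4, 0.4]
gripper_width: 0.88
t: 13.33
ee_pos: [0.4704, -0.3694, 0.2045]
tcp_rot: [0.706, 0.048, -0.06, -0.704]
wrist_force: [0.2, -0.6, 0.3]
gripper_width: 0.999
((565.3870849609375, 291.6854248046875), (50.66077423095703, 55.8714485168457), 85.45492553710938) [0.56464329 0.29091047 0.13140953]
t 13.33 ee [ 470.4 -369.4  204.5] toolshift mm [194.3   0.9 639. ] jaw dir 98.8 tool y [-0.016 -0.003 -1.   ]
```

```bash
python3 -m pendant '[[0,0.012,0,0.04,0],[0,0.024,0,0.08,0],[0,0.036,0,0.12,0],[0,0.048,0,0.16,0],[0,0.06,0,0.2,0]]'; python3 -m pendant '[[0,0.012,0,0.04,0],[0,0.024,0,0.08,0],[0,0.036,0,0.12,0],[0,0.048,0,0.16,0],[0,0.06,0,0.2,0]]';python3 -m pendant '[[0,0.012,0,0.04,0],[0,0.024,0,0.08,0],[0,0.036,0,0.12,0],[0,0.048,0,0.16,0],[0,0.06,0,0.2,0]]'
python3 - <<'E'
from h import *
plan(.565,.2910,.17)
E
```

```text
t: 13.75
ee_pos: [0.4991, -0.1613, 0.2035]
tcp_rot: [0.706, 0.048, -0.059, -0.704]
wrist_force: [0.7, 0.6, 0.8]
gripper_width: 0.668
t: 14.17
ee_pos: [0.5277, 0.0454, 0.2024]
tcp_rot: [0.706, 0.048, -0.059, -0.704]
wrist_force: [0.9, -1.1, -1.3]
gripper_width: 0.3
t: 14.58
ee_pos: [0.5562, 0.2518, 0.2012]
tcp_rot: [0.706, 0.048, -0.059, -0.704]
wrist_force: [0.6, -0.5, 0.6]
gripper_width: 0.003
t 14.58 ee [556.2 251.8 201.2] toolshift mm [15.2 30.9 37.4] jaw dir 98.7 tool y [-0.015 -0.004 -1.   ]
```

```bash
python3 -m pendant '[[0,0.01,0,0.025,6],[0,0.015,0.01,0.037,12],[0,0.015,0.03,0.037,13],[0,0.015,0.03,0.037,13]]'
python3 - <<'E'
from h import *
plan(.565,.2910,.136)
p,d=arm.capture("scene");crop(p,250,180,410,370,3,"pics/s3.png")
p,d=arm.capture("top");W=cloud(arm.camera_info("top"),d);crop(p,95,90,445,300,2.25,"pics/top3.png")
casefit(W,(380,175,430,230));casefit(W,(250,170,295,222));casefit(W,(185,160,228,225))
E
```

```text
t: 14.92
ee_pos: [0.5629, 0.2908, 0.1669]
tcp_rot: [0.709, -0.033, 0.018, -0.704]
wrist_force: [0.3, -1.0, -0.2]
gripper_width: 0.003
t 14.92 ee [562.9 290.8 166.9] toolshift mm [ 2.8 30.8  0.6] jaw dir 85.8 tool y [-0.022 -0.007 -1.   ]
770 z 0.0692 [ 465.3 -366. ] [100.1  51.6] 8.1 slope [ 0.001 -0.008]
759 z 0.0716 [482.4  -8. ] [102.   49.8] 7.0 slope [0.002 0.009]
759 z 0.0716 [486.9 157. ] [100.1  50.5] 4.7 slope [0.001 0.009]
```

View pics/s3.png

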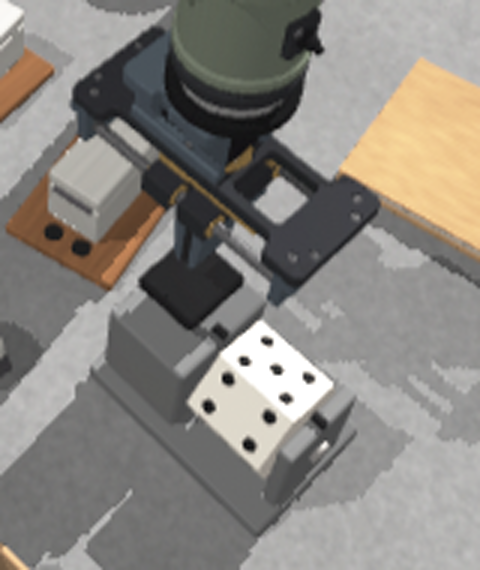

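View pics/top3.png

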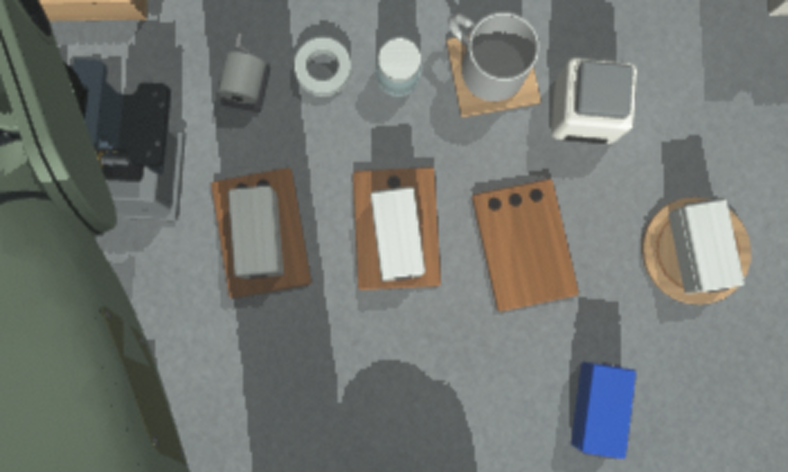

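The left bay (210,192 in the top view) holds case 2, the middle one case 1, and bay 3 is empty. The heavy case stands within 3 mm of the coaster's centre. The drum shows 5, so I need four steps to reach 3. First press: descend in stages.

```bash
python3 -m pendant '[[0,0.002,0.02,0,0],[0,0.003,0.035,0,0],[0,0.003,0.045,0,0],[0,0.003,0.05,0,0],[0,0.003,0.054,0,0]]'
python3 - <<'E'
from h import *
plan(.565,.2910,.109); print(arm.get_state()["wrist_force"])
E
```

```text
t: 15.43
ee_pos: [0.5674, 0.2893, 0.1174]
tcp_rot: [0.708, -0.031, 0.021, -0.705]
wrist_force: [1.1, -1.7, 3.6]
gripper_width: 0.007
t 15.43 ee [567.4 289.3 117.4] toolshift mm [-2.4  8.5  1.6] jaw dir 85.8 tool y [-0.015 -0.004 -1.   ]
[ 1.10441199 -1.70202428  3.64887605]
```

```bash
python3 -m pendant '[[0,-0.002,0.003,0.001,0],[0,-0.002,0.006,0.001,0],[0,-0.002,0.008,0.001,0],[0,-0.002,0.008,0.001,0]]'
python3 - <<'E'
from h import *
plan(.565,.2910,.109); print(arm.get_state()["wrist_force"])
E
```

```text
t: 15.77
ee_pos: [0.5661, 0.2905, 0.1104]
tcp_rot: [0.708, -0.031, 0.022, -0.705]
wrist_force: [1.9, -2.6, 3.8]
gripper_width: 0.005
t 15.77 ee [566.1 290.5 110.4] toolshift mm [-1.1  1.4  0.5] jaw dir 85.8 tool y [-0.013 -0.004 -1.   ]
[ 1.88327512 -2.56739885  3.75659038]
```

```bash
python3 -m pendant '[[0,0,0.001,0,0],[0,0,0.002,0,0],[0,0,0.003,0,0],[0,0,0.003,0,0]]'
python3 - <<'E'
from h import *
plan(.565,.2910,.108); print(arm.get_state()["wrist_force"])
E
```

```text
t: 16.1
ee_pos: [0.5663, 0.2904, 0.1102]
tcp_rot: [0.708, -0.03, 0.022, -0.705]
wrist_force: [-3.0, -3.0, 13.9]
gripper_width: 0.004
t 16.10 ee [566.3 290.4 110.2] toolshift mm [-1.3  2.2  0.5] jaw dir 85.8 tool y [-0.011 -0.003 -1.   ]
[-3.025832   -2.9683312  13.94855916]
```

That is the stop: 14 N at 0.110. I'll rise and look.

```bash
python3 -m pendant '[[0,0,-0.012,0,0],[0,0,-0.026,0,0],[0,0,-0.03,0,0],[0,0,-0.03,0,0],[0,0,-0.03,0,0]]'
python3 - <<'E'
from h import *
plan(.565,.2910,.110)
p,d=arm.capture("scene");crop(p,270,245,380,360,5,"pics/s4.png")
E
```

```text
t: 16.52
ee_pos: [0.5659, 0.2906, 0.1394]
tcp_rot: [0.708, -0.03, 0.022, -0.705]
wrist_force: [-0.0, -0.3, -0.8]
gripper_width: 0.006
t 16.52 ee [565.9 290.6 139.4] toolshift mm [-0.6 29.4  0.4] jaw dir 85.8 tool y [-0.013 -0.004 -1.   ]
```

View pics/s4.png

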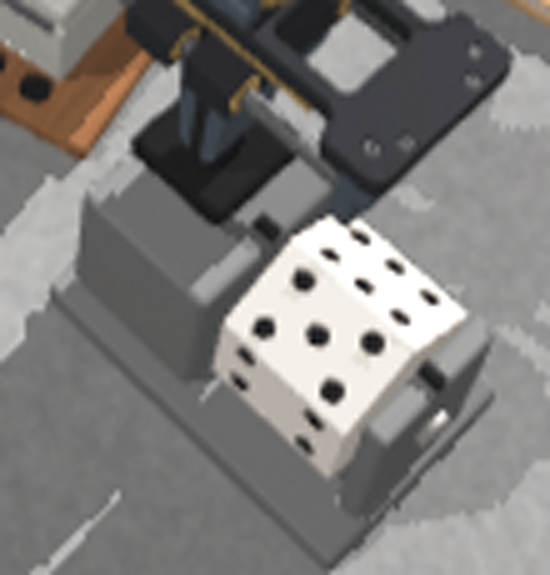

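The edge between 5 and 6 is now near the top, and I need to know the drum angle. I'll measure the face normals from the scene depth.

```bash
cat >> h.py <<'E'
def drum():
    p,d=arm.capture("scene");i=arm.camera_info("scene");W=cloud(i,d)
    a=np.radians(-4.5);ex=np.array([np.cos(a),np.sin(a),0]);ey=np.array([-np.sin(a),np.cos(a),0])
    c=np.array([.5653,.2915,.06])+.075*ey
    r=W-c;X=r@ex;Y=r@ey;Z=r[...,2]
    m=(abs(Y)<.025)&(np.hypot(X,Z)<.047)&(np.hypot(X,Z)>.034)
    best=min(np.arange(0,60,.5),key=lambda t:np.median(abs(np.max([X[m]*np.sin(np.radians(t+60*k))+Z[m]*np.cos(np.radians(t+60*k)) for k in range(6)],0)-.038)))
    print("drum: face tilt from vertical (towards +x) %.1f (mod 60)"%best,m.sum())
    return p
E
python3 - <<'E'
from h import *
z=np.load("scene0.npz")
class A: pass
p=drum();crop(p,270,245,380,360,5,"pics/s5.png")
import h
o=h.arm
class F:
    capture=lambda s,n:(z["p"],z["d"])
    camera_info=lambda s,n:o.camera_info(n)
h.arm=F();print("start:");h.drum()
E
```

```text
drum: face tilt from vertical (towards +x) 29.0 (mod 60) 1084
start:
drum: face tilt from vertical (towards +x) 49.0 (mod 60) 986
```

View pics/s5.png

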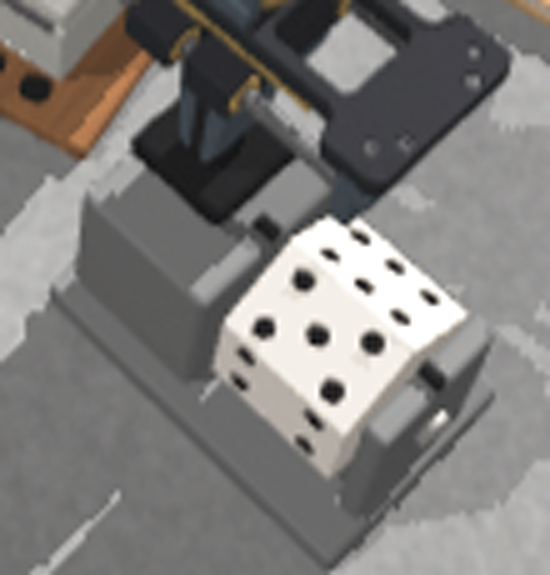

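The drum turned 40°, from 11° short of 5 to 29° past it, so it is still between numbers. The brief says the first press or two does this. Second press.

```bash
python3 -m pendant '[[0,-0.0005,0.008,0,0],[0,-0.0005,0.015,0,0],[0,-0.0005,0.022,0,0],[0,-0.0005,0.027,0,0],[0,-0.0005,0.03,0,0]]'
python3 - <<'E'
from h import *
plan(.565,.2910,.108); print(arm.get_state()["wrist_force"])
E
```

```text
t: 17.03
ee_pos: [0.5655, 0.2907, 0.1101]
tcp_rot: [0.708, -0.03, 0.022, -0.705]
wrist_force: [-3.2, -1.1, 24.5]
gripper_width: 0.004
t 17.03 ee [565.5 290.7 110.1] toolshift mm [-0.5  2.1  0.3] jaw dir 85.8 tool y [-0.012 -0.003 -1.   ]
[-3.17240751 -1.05685773 24.51598763]
```

```bash
python3 -m pendant '[[0,0,0.001,0,0],[0,0,0.001,0,0]]'; python3 -m pendant '[[0,0,-0.012,0,0],[0,0,-0.026,0,0],[0,0,-0.03,0,0],[0,0,-0.03,0,0],[0,0,-0.03,0,0]]'
python3 - <<'E'
from h import *
plan(.565,.2910,.110)
p=drum();crop(p,270,245,380,360,5,"pics/s6.png")
E
```

```text
t: 17.2
ee_pos: [0.5655, 0.2907, 0.1103]
tcp_rot: [0.708, -0.03, 0.022, -0.705]
wrist_force: [-2.3, -0.7, 10.6]
gripper_width: 0.005
t: 17.62
ee_pos: [0.5652, 0.2905, 0.1391]
tcp_rot: [0.708, -0.031, 0.021, -0.705]
wrist_force: [0.2, 0.2, -0.6]
gripper_width: 0.004
t 17.62 ee [565.2 290.5 139.1] toolshift mm [ 0.2 29.1  0.7] jaw dir 85.8 tool y [-0.013 -0.004 -1.   ]
drum: face tilt from vertical (towards +x) 59.0 (mod 60) 990
```

View pics/s6.png

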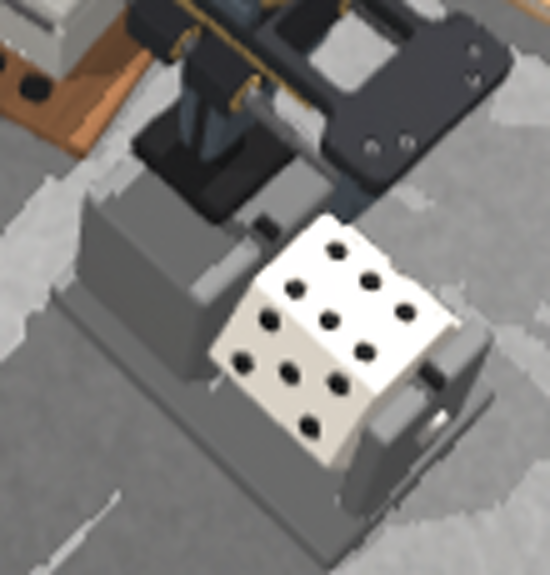

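6 is square on top (tilt −1°). Three more presses are needed: 1, 2, 3.

```bash
python3 -m pendant '[[0,0,0.008,0,0],[0,0,0.015,0,0],[0,0,0.022,0,0],[0,0,0.027,0,0],[0,0,0.03,0,0]]'; python3 -m pendant '[[0,0,0.0015,0,0],[0,0,0.0015,0,0]]'; python3 -m pendant '[[0,0,-0.012,0,0],[0,0,-0.026,0,0],[0,0,-0.03,0,0],[0,0,-0.03,0,0],[0,0,-0.03,0,0]]'
python3 - <<'E'
from h import *
plan(.565,.2910,.110)
p=drum();crop(p,270,245,380,360,5,"pics/s7.png")
E
```

```text
t: 18.08
ee_pos: [0.5654, 0.2906, 0.1101]
tcp_rot: [0.708, -0.03, 0.022, -0.705]
wrist_force: [-4.5, -2.3, 25.4]
gripper_width: 0.005
t: 18.25
ee_pos: [0.5654, 0.2906, 0.1102]
tcp_rot: [0.708, -0.03, 0.022, -0.705]
wrist_force: [-3.5, -1.0, 14.7]
gripper_width: 0.005
t: 18.67
ee_pos: [0.5651, 0.2903, 0.1389]
tcp_rot: [0.708, -0.03, 0.022, -0.705]
wrist_force: [0.3, -0.4, 0.0]
gripper_width: 0.008
t 18.67 ee [565.1 290.3 138.9] toolshift mm [ 0.2 28.9  0.8] jaw dir 85.8 tool y [-0.012 -0.004 -1.   ]
drum: face tilt from vertical (towards +x) 0.0 (mod 60) 990
```

View pics/s7.png

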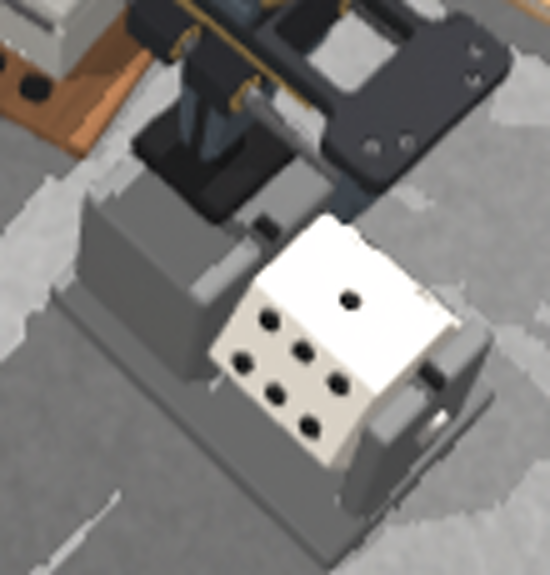

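1 is on top and square. Next press.

```bash
python3 -m pendant '[[0,0,0.008,0,0],[0,0,0.015,0,0],[0,0,0.022,0,0],[0,0,0.027,0,0],[0,0,0.03,0,0]]'; python3 -m pendant '[[0,0,0.0015,0,0],[0,0,0.0015,0,0]]'; python3 -m pendant '[[0,0,-0.012,0,0],[0,0,-0.026,0,0],[0,0,-0.03,0,0],[0,0,-0.03,0,0],[0,0,-0.03,0,0]]'
python3 - <<'E'
from h import *
plan(.565,.2910,.110)
p=drum();crop(p,270,245,380,360,5,"pics/s8.png")
E
```

```text
t: 19.13
ee_pos: [0.5654, 0.2905, 0.1101]
tcp_rot: [0.708, -0.03, 0.022, -0.705]
wrist_force: [-5.0, -2.7, 26.1]
gripper_width: 0.003
t: 19.3
ee_pos: [0.5653, 0.2904, 0.1102]
tcp_rot: [0.708, -0.029, 0.022, -0.705]
wrist_force: [-2.5, -1.8, 15.2]
gripper_width: 0.003
t: 19.72
ee_pos: [0.565, 0.2902, 0.1388]
tcp_rot: [0.708, -0.03, 0.022, -0.705]
wrist_force: [0.1, -0.2, 0.2]
gripper_width: 0.006
t 19.72 ee [565.  290.2 138.8] toolshift mm [ 0.3 28.8  0.9] jaw dir 85.8 tool y [-0.012 -0.004 -1.   ]
drum: face tilt from vertical (towards +x) 59.5 (mod 60) 992
```

View pics/s8.png

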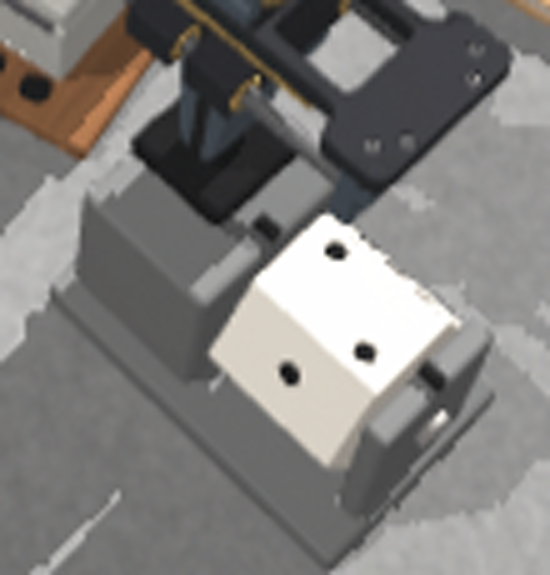

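2 is on top. This is the last press.

```bash
python3 -m pendant '[[0,0,0.008,0,0],[0,0,0.015,0,0],[0,0,0.022,0,0],[0,0,0.027,0,0],[0,0,0.03,0,0]]'; python3 -m pendant '[[0,0,0.0015,0,0],[0,0,0.0015,0,0]]'; python3 -m pendant '[[0,0,-0.012,0,0],[0,0,-0.03,0,0],[0,0,-0.06,0,0],[0,0,-0.09,0,0],[0,0,-0.09,0,0]]'; python3 -m pendant '[[0,0,-0.02,-0.04,0],[0,0,-0.04,-0.08,0],[0,0,-0.04,-0.12,0],[0,0,-0.04,-0.15,0],[0,0,-0.04,-0.15,0]]'
python3 - <<'E'
from h import *
p=drum();crop(p,270,245,380,360,5,"pics/s9.png");cv2.imwrite("pics/s9f.png",p[:,:,::-1])
p,d=arm.capture("top");crop(p,95,90,445,300,2.25,"pics/top9.png");W=cloud(arm.camera_info("top"),d);casefit(W,(380,175,430,230))
E
```

```text
t: 20.18
ee_pos: [0.5653, 0.2904, 0.11]
tcp_rot: [0.708, -0.029, 0.022, -0.705]
wrist_force: [-3.2, -2.7, 27.2]
gripper_width: 0.005
t: 20.35
ee_pos: [0.5653, 0.2904, 0.1102]
tcp_rot: [0.708, -0.029, 0.023, -0.706]
wrist_force: [-2.6, -1.0, 13.7]
gripper_width: 0.005
t: 20.77
ee_pos: [0.5684, 0.2917, 0.205]
tcp_rot: [-0.706, 0.026, -0.025, 0.707]
wrist_force: [-0.3, 0.6, -0.3]
gripper_width: 0.009
t: 21.18
ee_pos: [0.5564, 0.1364, 0.244]
tcp_rot: [0.708, -0.029, 0.026, -0.706]
wrist_force: [0.1, 0.4, -0.7]
gripper_width: 0.005
drum: face tilt from vertical (towards +x) 0.5 (mod 60) 992
764 z 0.0693 [ 465.6 -366.7] [100.1  50.8] 8.5 slope [ 0.002 -0.014]
```

View pics/s9.png

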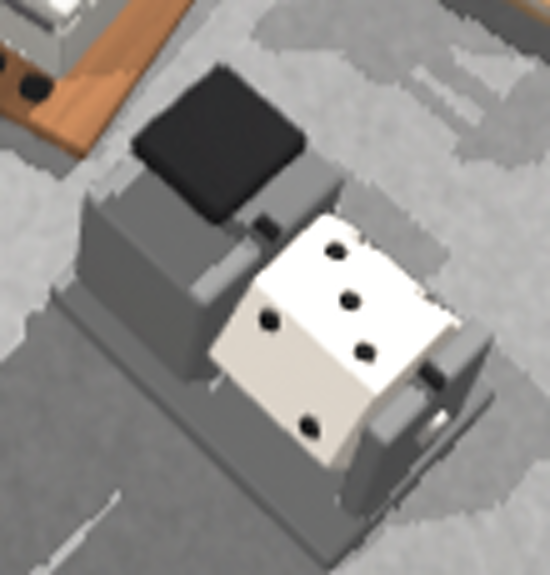

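View pics/s9f.png

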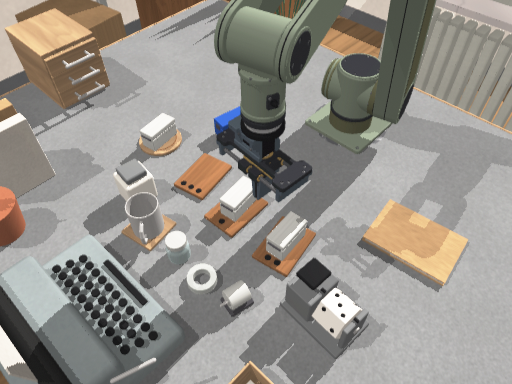

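View pics/top9.png

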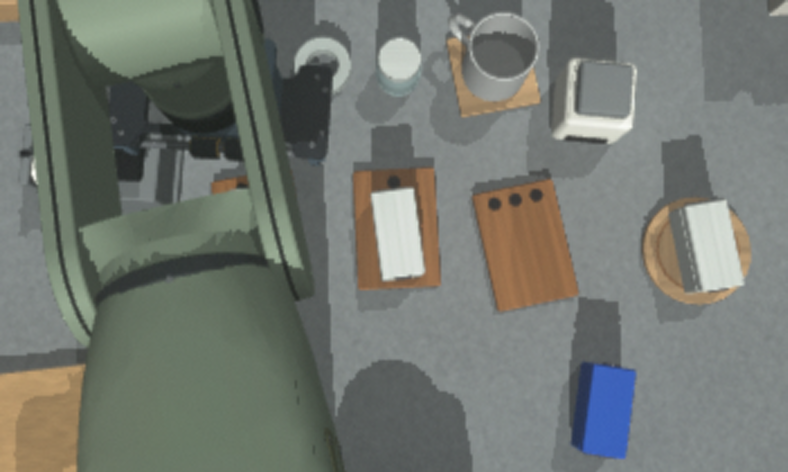

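3 is square on top, the button is back up, the case positions hold and the bystanders haven't moved. I'll hand it in.

```bash
python3 -m pendant '[[0,0,0,0,0],[0,0,0,0,0]]'; python3 -c "
from workcell import arm
print(abs(arm.get_state()['qd']).max()); arm.job_done()"
```

```text
t: 21.45
ee_pos: [0.5566, 0.142, 0.2423]
tcp_rot: [-0.706, 0.028, -0.024, 0.707]
wrist_force: [-0.6, 0.4, -0.0]
gripper_width: 0.003
0.009898402096001447
the job is handed in; nothing more can be done
```

I handed the job in at about 21 s: the heavy case was case 3, it now stands on the round coaster, and the indicator shows 3. No verdict is reported at hand-in, so these are my own last checks.

- **Hefting:** cases 2 and 1 each pulled about 2.2–2.4 N, and case 3 pulled 6.3 N. Cases 1 and 2 are back on their bays.
- **Case positions:** the heavy case is about 3 mm from the coaster's centre. Case 2 was last measured 7 mm from its place and case 1 under 1 mm, both before the presses. In the final images all three stand upright; the arm hid case 2 from above, so I saw that one only in the scene view.
- **Indicator:** it took five full presses, with force readings up to 27 N against the 90 N limit. The first press left the drum halfway between 5 and 6, and the second brought 6 square. The last check has 3 on top, tilted about 0.5°, with the button back up and the drum not touched.
- **Bystanders:** none looked moved in the final images. I did not measure them again.

No final check failed.

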